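# Click-test the shed lanterns

### The arm

A 6-joint arm with a two-finger parallel gripper is mounted at the origin on the work surface. World frame = base frame: x ahead of the robot, y to its left, z up, the work surface at z = 0. Lengths are in mm, angles in degrees, forces in N, time in s.
With the tool pointing down it reaches from about 300 to 850 mm from the base axis. Payload 4.2 kg.
Tool frame: the origin (TCP) lies between the finger pads; the fingertips stand 25 mm ahead of it and the grasp point (between the pads) lies 6 mm ahead of it; x points along the fingers, y is the direction in which the jaws open and shut, and the axes are right-handed (so a half turn about x gives the same grasp; the last joint's range is limited). The gripper opens to 91 mm and grips with 3 to 60 N. Pads are 32 mm wide; open, the fingers measure 118 mm over their backs; the gripper's body (76 mm by 178 mm) begins 60 mm behind the grasp point.
Start: joints at [-76.261, 18.312, 89.639, -0, 72.044, -1.146], TCP at [147.712, -555.717, 238.976] pointing down, gripper open.
Joint ranges: [-177.97, 177.97], [-48.28, 115.42], [12.27, 149.76], [-77.06, 257.06], [2.81, 150.46], [-146.56, 146.56]. Speed limits (degrees/s): [147.25, 147.25, 180, 180, 180, 180].

### API

Orientations are given as [roll, pitch, yaw] about the fixed x, y, z axes, in that order (R = Rz(yaw) Ry(pitch) Rx(roll)).
In Python, from workcell import env gives the robot as it stands.
- The arm moves only by the tool jog_arm, never from a script. Its argument "plan" is one flat list of numbers, 4 for each row, row after row: the shift along the tool's x, y, z in cm, then the turn about the tool's x in units of 6 degrees (1.0 is 6 degrees). In form: [tx, ty, tz, turn, tx, ty, tz, turn, ...]. A call has 1 to 12 rows; each row shifts and turns the commanded pose from where the row before left it, along the tool's axes as they then stand; what a row does not reach is not made up. A row lasts 1/12 s, in which the tool goes at most 41.7 mm and 7.16 degrees, less where a joint would pass 70% of its speed; a pose out of reach is approached as far as the arm can. A call with a gripper value outside its range is refused whole. "claw" is the finger opening in cm, from 0 to 9.12, set as the call begins (left out, the last holds). The fingers move at their own pace and stop on an object; "newtons" is the grip in N (left out, the last holds). Time passes only in rows, so rows that do not move let the fingers close. It gives the time, the measured TCP pose, the force and the opening at its end, in the units of the state.
- env.state(): the state, without advancing time (a new reading comes with each control period).
- env.grab_frame(name): name is "scene" or "top" or "wrist"; returns the picture (384x512x3 uint8, red, green, blue); there is no depth.
- env.calibration(name): a dict with "vertical_fov" (degrees; the focal length in pixels is half the picture's height over the tangent of half this angle, whatever the lens; pixels are square), "cx", "cy" (the principal point, pixels), "k1" (the pictures are not rectified: a ray, as slopes to the right and down, at radius r is drawn at 1 + k1 r^2 times it, then the intrinsics apply), "origin" and "orientation" of the camera in the world; the wrist camera has in their place "T_tool_cam" (4x4, takes a point from camera to tool coordinates, whose origin is the TCP and whose axes are the tool frame's). Camera axes: x right, y down, z forward; pixel columns grow to the right and rows downward; lengths in mm; the calibration is good to about 2 mm. A picture is of the moment at which its call begins: read the wrist's pose just before it. calibration takes no time and is no camera call.
- env.job_done(): hands the job in, once; it reports no verdict.
The state is a dict: "time_s": time; "qpos": joint angles; "qvel": joint speeds; "effort": joint torques, N m; "ee_pos": TCP position; "ee_rot": TCP orientation; "force": force on the tool from outside, world axes, zero at the start; "torque": the same for the moment, N m; "gripper_width": finger opening in mm.
Only numpy, scipy, OpenCV 4.12 (cv2) and the standard library are available. Lean on these libraries where they do the work, as an engineer would, in place of code of your own. Each camera call takes 0.05 s, during which the arm holds its last target.

### The job

Test the three green lanterns by pushing the red button on top of each fully down: one of them is faulty and its button will not stay down. Leave the two sound lanterns standing where they are with their buttons clicked down, and stand the faulty one upright in the empty red tray.

Things in the scene. Friction and masses are not known exactly. Their poses are not given: they have to be found in the camera images.
- lantern_a: One of three identical dark-green lanterns with white globe, loose, upright, about 0.2 kg; one is faulty, unseen until clicked. Origin: centre of underside, z up. Base 60 mm across, 22 mm high; above it a round barrel 48 mm across up to 76 mm, gripped at 30 to 70 mm height. On the axis a click button 26 mm across (red top, yellow side), its top at 92 mm when up, 80 mm fully down.
- lantern_b: One of three identical dark-green lanterns with white globe, loose, upright, about 0.2 kg; one is faulty, unseen until clicked. Origin: centre of underside, z up. Base 60 mm across, 22 mm high; above it a round barrel 48 mm across up to 76 mm, gripped at 30 to 70 mm height. On the axis a click button 26 mm across (red top, yellow side), its top at 92 mm when up, 80 mm fully down.
- lantern_c: One of three identical dark-green lanterns with white globe, loose, upright, about 0.2 kg; one is faulty, unseen until clicked. Origin: centre of underside, z up. Base 60 mm across, 22 mm high; above it a round barrel 48 mm across up to 76 mm, gripped at 30 to 70 mm height. On the axis a click button 26 mm across (red top, yellow side), its top at 92 mm when up, 80 mm fully down.
- button_a (a joint): Click button of lantern_a: travel down in m, 0 = up (yellow side shows; all start so), 0.012 = fully down. It takes about 2 to 6 N. On a sound lantern it stays at the depth it was pushed to, so push to the bottom; on the faulty one it springs back to 0 when let go.
- button_b (a joint): Click button of lantern_b: travel down in m, 0 = up (yellow side shows; all start so), 0.012 = fully down. It takes about 2 to 6 N. On a sound lantern it stays at the depth it was pushed to, so push to the bottom; on the faulty one it springs back to 0 when let go.
- button_c (a joint): Click button of lantern_c: travel down in m, 0 = up (yellow side shows; all start so), 0.012 = fully down. It takes about 2 to 6 N. On a sound lantern it stays at the depth it was pushed to, so push to the bottom; on the faulty one it springs back to 0 when let go.
- red_tray: Empty red plastic tray for the faulty lantern, fixed, 170 x 170 mm outside, walls 5 mm thick and 30 mm high, floor 5 mm thick. Origin: centre of its underside, on the table; x, y along its sides. (A blue tray of that size, full of batteries, is not for lanterns.)
There are look-alikes about, which are no part of the job. Of the things that look like the red_tray, take the one that is farthest to the robot's right at the start.

How it is judged (in metres and radians):
On the way:
1. the faulty lantern too has been tested: its button, pushed down, has sprung back up on release (the sound ones may be tested before or after) (((value of joint button_a above 0.006 m and velocity of joint button_a below -0.01 m/s) or (value of joint button_b above 0.006 m and velocity of joint button_b below -0.01 m/s) or (value of joint button_c above 0.006 m and velocity of joint button_c below -0.01 m/s))), for 0.01 s.
At the end, for the whole second after the job is handed in: Sound lanterns upright (10 degrees), within 30 mm of where they began, buttons over 8 mm down; faulty lantern, button back up (under 4 mm down), at rest and upright (10 degrees) on the red tray's floor, its centre within 55 mm of the tray's centre along each side (((value of joint button_a below 0.004 m and x of lantern_a in the frame of red_tray between -0.055 and 0.055 m and y of lantern_a in the frame of red_tray between -0.055 and 0.055 m and z of lantern_a in the frame of red_tray below 0.012 m and angle between each of lantern_a, lantern_b, lantern_c's own z axis and vertical below 0.17 rad and linear speed of lantern_a below 0.02 m/s and value of joint each of button_b, button_c above 0.008 m and distance of each of lantern_b, lantern_c from where it was at the start of the episode below 0.03 m) or (value of joint button_b below 0.004 m and x of lantern_b in the frame of red_tray between -0.055 and 0.055 m and y of lantern_b in the frame of red_tray between -0.055 and 0.055 m and z of lantern_b in the frame of red_tray below 0.012 m and angle between each of lantern_b, lantern_a, lantern_c's own z axis and vertical below 0.17 rad and linear speed of lantern_b below 0.02 m/s and value of joint each of button_a, button_c above 0.008 m and distance of each of lantern_a, lantern_c from where it was at the start of the episode below 0.03 m) or (value of joint button_c below 0.004 m and x of lantern_c in the frame of red_tray between -0.055 and 0.055 m and y of lantern_c in the frame of red_tray between -0.055 and 0.055 m and z of lantern_c in the frame of red_tray below 0.012 m and angle between each of lantern_c, lantern_a, lantern_b's own z axis and vertical below 0.17 rad and linear speed of lantern_c below 0.02 m/s and value of joint each of button_a, button_b above 0.008 m and distance of each of lantern_a, lantern_b from where it was at the start of the episode below 0.03 m))); the robot touches nothing.
It also fails if it takes over 51 s, if anything falls off the work surface, if the arm or the gripper's body presses on something with over 40 N, if the wrist force passes 120 N, or if a joint passes its speed limit or range.

## Working session

There is one attempt and no reset: what is moved stays moved. The work goes in short steps, Python scripts to look and compute and a tool call to move; the robot and the scene stay as the last step left them, time stands still between calls to the robot, and variables do not carry over. Pictures are saved under pics/ and viewed, and the job is handed in when it is done.

Besides the shell and the picture viewer there is one more tool, called after ">>>" by a JSON object that holds its "method" and its "body", one argument or row to a line. jog_arm: Moves the arm, as the interface text tells. Its arguments: {"type":"object","properties":{"plan":{"type":"array"},"claw":{"type":"number"},"newtons":{"type":"number"}},"required":["plan"]}

```bash
mkdir -p pics; ls; python3 - <<'E'
from workcell import env
import cv2
for n in("scene","top"):
    cv2.imwrite(f"pics/{n}0.png",env.grab_frame(n)[:,:,::-1]); print(n,env.calibration(n))
print(env.calibration("wrist")); print(env.state())
E
```

```text
pics
scene {'vertical_fov': 49.46610932355514, 'cx': 251.82098435557685, 'cy': 190.37930935458928, 'k1': -0.031243140860179187, 'origin': array([1145.14030855, -268.61729661,  564.37567714]), 'orientation': array([-120.88868683,   -0.88910155,   69.49256982])}
top {'vertical_fov': 54.45239032144475, 'cx': 252.3875986008981, 'cy': 186.31931710236083, 'k1': 0.011755742193040255, 'origin': array([ 332.60922681,   -9.18764319, 1095.4191784 ]), 'orientation': array([-175.00103332,    0.47554064,  -91.09265414])}
{'vertical_fov': 61.09103878478183, 'cx': 254.66282097757357, 'cy': 191.998719604206, 'k1': -0.08898378868955141, 'T_tool_cam': array([[-3.75503708e-04, -2.66022801e-01,  9.63966664e-01,
        -1.45693763e+02],
       [ 9.99999924e-01, -7.89372332e-08,  3.89518325e-04,
        -8.56156183e-01],
       [-1.03544663e-04,  9.63966737e-01,  2.66022781e-01,
        -7.60103300e+01],
       [ 0.00000000e+00,  0.00000000e+00,  0.00000000e+00,
         1.00000000e+00]])}
{'time_s': 0.1, 'qpos': array([-7.62577696e+01,  1.83471623e+01,  8.96997727e+01, -1.16245199e-03,
        7.20430145e+01, -1.14642902e+00]), 'qvel': array([-0.03733814, -0.1111426 , -0.11435657,  0.01061674,  0.12206541,
       -0.01470886]), 'effort': array([ 4.34057279e-05, -4.13333058e+01, -2.32510096e+01,  7.28627597e-02,
        4.21862165e-02, -7.00910664e-05]), 'ee_pos': array([ 147.63355011, -555.29831488,  238.21007831]), 'ee_rot': array([-90.44243738,  89.91004365, 104.44658131]), 'force': array([0.19796371, 0.0998179 , 0.57674749]), 'torque': array([ 0.03405786, -0.03238728,  0.00852526]), 'gripper_width': 91.58466658370706}
```

View pics/scene0.png

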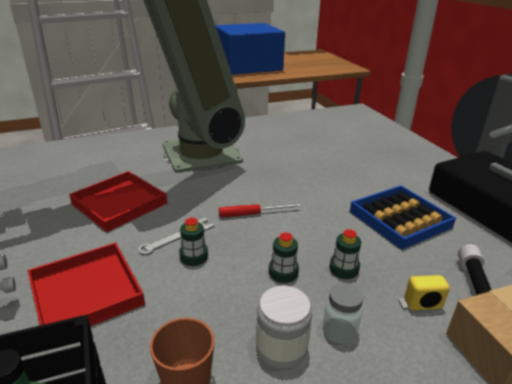

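View pics/top0.png

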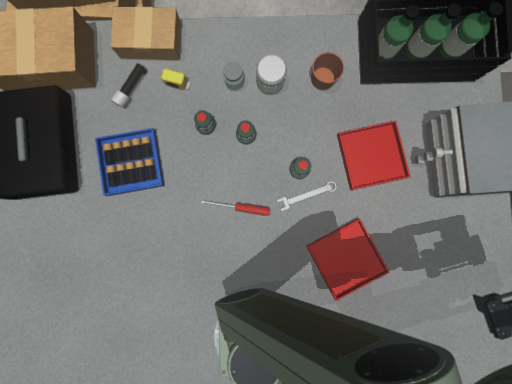

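The scene shows three lanterns, two red trays, and clutter. In the top view the buttons are near (201,118), (246,130) and (304,165), and the trays near (373,155) and (347,258). I'll enlarge the top view to measure.

```bash
cat > h.py <<'E'
from workcell import env
import numpy as np, cv2
from scipy.spatial.transform import Rotation as R
def ray(name,u,v,st=None):
    c=env.calibration(name); f=192/np.tan(np.radians(c['vertical_fov'])/2)
    d=np.array([(u-c['cx'])/f,(v-c['cy'])/f]); p=d.copy()
    for _ in range(30): p=d/(1+c['k1']*(p@p))
    r=np.array([p[0],p[1],1.])
    if name=='wrist':
        T=c['T_tool_cam']; Rt=R.from_euler('xyz',st['ee_rot'],degrees=True).as_matrix()
        return Rt@T[:3,3]+st['ee_pos'], Rt@T[:3,:3]@r
    return c['origin'], R.from_euler('xyz',c['orientation'],degrees=True).as_matrix()@r
def at(name,u,v,z,st=None):
    o,d=ray(name,u,v,st); return (o+d*(z-o[2])/d[2]).round(1)
def crop(img,x,y,w,h,s,fn):
    cv2.imwrite(fn,cv2.resize(img[y:y+h,x:x+w,::-1],None,fx=s,fy=s,interpolation=cv2.INTER_CUBIC))
E
python3 - <<'E'
from h import *
t=cv2.imread('pics/top0.png')[:,:,::-1]; s=cv2.imread('pics/scene0.png')[:,:,::-1]
crop(t,180,95,150,100,5,'pics/tc.png'); crop(s,170,205,200,85,4,'pics/sc.png'); crop(t,320,110,110,90,6,'pics/tt.png')
E
```

```text
(no output)
```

View pics/tc.png

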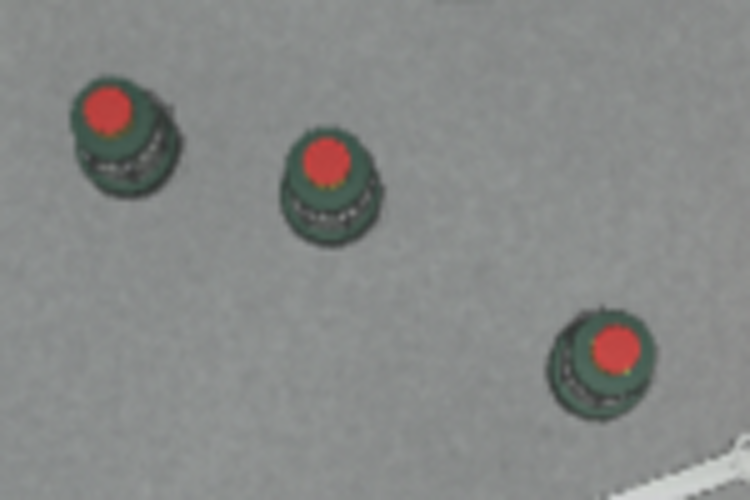

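View pics/sc.png

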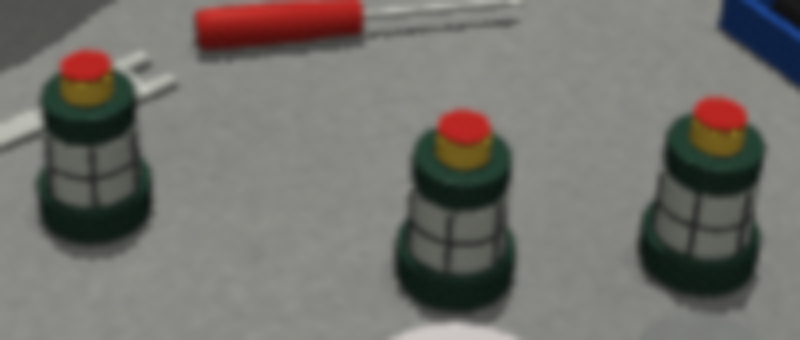

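View pics/tt.png

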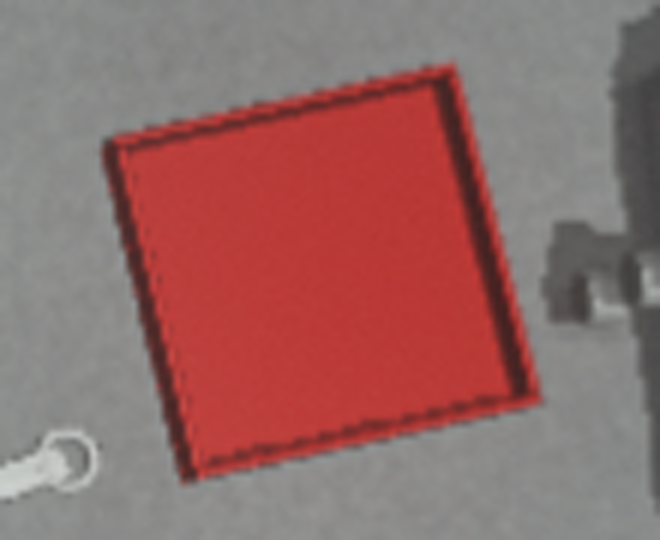

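```bash
python3 - <<'E'
from h import *
for a,b in (((201,116.8),(349.6,233.1)),((245,127),(285.6,236.4)),((302.8,164.4),(191.1,221.1))):
    print(at('top',*a,92),at('scene',*b,92))
P=[at('top',(x+.5)/6+319.5,(y+.5)/6+109.5,30) for x,y in((105,140),(455,65),(542,402),(187,482))]
print(P,np.mean(P,0)); print([np.linalg.norm(P[i]-P[i-1]) for i in range(4)]); print(at('top',347,258,15), at('top',373,155,15))
for u,v in ((272,75),(233,75),(327,70)): print('obst',at('top',u,v,100))
print(R.from_euler('xyz',env.state()['ee_rot'],degrees=True).as_matrix().round(3))
E
```

```text
[614.9 134.9  92. ] [616.7 135.2  92. ]
[583.9  14.6  92. ] [585.5  15.9  92. ]
[ 477.4 -140.2   92. ] [ 479.1 -138.7   92. ]
[array([ 576.2, -250.2,   30. ]), array([ 609.3, -419.8,   30. ]), array([ 445. , -452.6,   30. ]), array([ 410.1, -282.7,   30. ])] [ 510.15  -351.325   30.   ]
[np.float64(169.24969719322988), np.float64(172.799797453585), np.float64(167.54202457890972), np.float64(173.44745602054823)]
[ 217.  -267.6   15. ] [ 512.  -355.4   15. ]
obst [725.5 -62.3 100. ]
obst [727.9  44.8 100. ]
obst [ 736.1 -213.4  100. ]
[[-0.     0.257 -0.966]
 [ 0.002 -0.966 -0.257]
 [-1.    -0.002 -0.   ]]
```

Top and scene agree to about 2 mm: lanterns are at (616,135), (585,15) and (478,-139.5). The target tray is the right one, at (510,-351), and its sides measure about 170 mm. I'll start moving, with the fingers closed for pushing.

>>> {"method": "jog_arm", "body": {
  "plan": [0,-2.2,-3,0,0,-2.2,-3,0,0,-2.2,-3,0,0,-2.2,-3,0,0,-2.2,-3,0,0,-2.2,-3,0,0,-2.2,-3,0,0,-2.2,-3,0,0,-2.2,-3,0,0,-2.2,-3,0,0,-2.2,-3,0,0,-2.2,-3,0],
  "claw": 0,
  "newtons": 20
}}

```text
time_s: 1.1
ee_pos: [428.4, -206.3, 238.8]
ee_rot: [-21.0, 90.0, 173.9]
force: [0.1, -0.4, -1.1]
gripper_width: 13.9
```

>>> {"method": "jog_arm", "body": {
  "plan": [1,-2.2,-3,0,2,-2.2,-3,0,3,-0.8,-0.6,0,2,0,0,0,1,0,0,0,0,0,0,0,0,0,0,0]
}}

```text
time_s: 1.68
ee_pos: [477.9, -141.7, 149.4]
ee_rot: [4.3, 90.0, -160.9]
force: [0.2, 0.3, -0.1]
gripper_width: 0.4
```

```bash
cat > look.py <<'E'
from h import *
import sys
st=env.state(); print(st['time_s'],st['ee_pos'].round(1),st['ee_rot'].round(2),st['force'].round(2),st['gripper_width'])
if len(sys.argv)>2:
    im=env.grab_frame(sys.argv[1]); cv2.imwrite(sys.argv[2],im[:,:,::-1])
if len(sys.argv)>3:
    np.set_printoptions(suppress=True)
    M=R.from_euler('xyz',st['ee_rot'],degrees=True).as_matrix()
    print('tool delta cm',(M.T@(np.array([float(a) for a in sys.argv[3:6]])-st['ee_pos'])/10).round(2))
E
python3 look.py wrist pics/w1.png 478 -139.5 135
```

```text
1.6833 [ 477.9 -141.7  149.4] [   4.27   89.99 -160.88] [ 0.22  0.29 -0.1 ] 0.43110071789142657
tool delta cm [ 1.44 -0.21 -0.06]
```

View pics/w1.png

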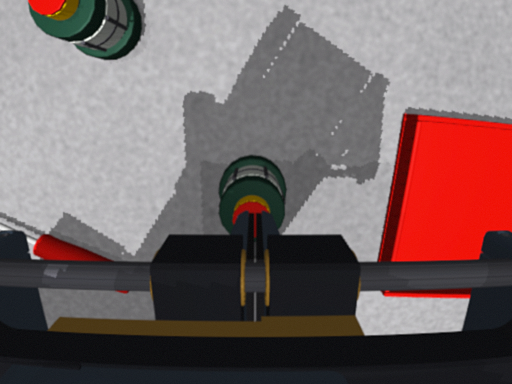

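The fingertips are right over the button of lantern 3 at (250,210). I'll descend and push.

>>> {"method": "jog_arm", "body": {
  "plan": [1.5,-0.2,0,0,1.3,0,0,0,0.5,0,0,0,0.5,0,0,0,0.4,0,0,0,0.2,0,0,0,0.1,0,0,0,0,0,0,0,0,0,0,0]
}}

```text
time_s: 2.48
ee_pos: [477.6, -139.9, 105.3]
ee_rot: [114.7, 89.9, -50.4]
force: [-3.0, -1.8, 6.7]
gripper_width: 0.3
```

>>> {"method": "jog_arm", "body": {
  "plan": [0.1,0,0,0,0.1,0,0,0,0,0,0,0,0,0,0,0]
}}

```text
time_s: 2.82
ee_pos: [477.6, -139.9, 105.1]
ee_rot: [121.5, 89.9, -43.6]
force: [-7.1, -0.5, 19.9]
gripper_width: 0.5
```

Force of 19.9 N shows it has bottomed. I'll lift and look.

>>> {"method": "jog_arm", "body": {
  "plan": [-1.5,0,0,0,-2.5,0,0,0,-3,0,0,0,-3,0,0,0,0,0,0,0,0,0,0,0]
}}

```text
time_s: 3.32
ee_pos: [478.9, -139.7, 204.2]
ee_rot: [149.8, 89.7, -15.3]
force: [-0.1, 0.4, -0.7]
gripper_width: 0.5
```

```bash
python3 look.py scene pics/s2.png 585 15.2 145; python3 - <<'E'
from h import *
crop(cv2.imread('pics/s2.png')[:,:,::-1],150,190,220,100,3.5,'pics/s2c.png')
E
```

```text
3.3167 [ 478.9 -139.7  204.2] [149.8   89.67 -15.32] [-0.08  0.41 -0.72] 0.46098116766223046
tool delta cm [  5.96 -12.27 -14.2 ]
```

View pics/s2c.png

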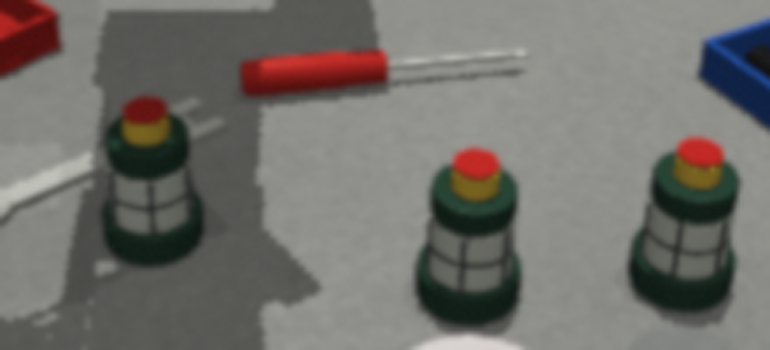

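The left lantern (478,-140) shows its full yellow side again after being pushed to 80 mm, so it's the faulty one. Next I push L2.

>>> {"method": "jog_arm", "body": {
  "plan": [0,-2.5,-2.8,0,0,-2.5,-2.9,0,0,-2.5,-2.9,0,1,-2.5,-2.9,0,2.5,-2.3,-2.7,0,2.0,0,0,0,0,0,0,0,0,0,0,0,0,0,0,0]
}}

```text
time_s: 4.12
ee_pos: [582.0, 14.2, 148.3]
ee_rot: [14.8, 90.0, -150.3]
force: [-0.3, 0.1, 0.5]
gripper_width: 0.1
```

```bash
python3 look.py wrist pics/w3.png 585 15.2 105
```

```text
4.1167 [582.   14.2 148.3] [  14.83   89.97 -150.33] [-0.29  0.13  0.49] 0.11928359535423295
tool delta cm [ 4.33 -0.02 -0.32]
```

View pics/w3.png

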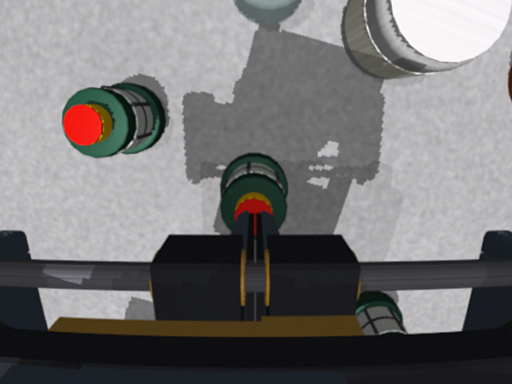

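The fingertips are centred over the L2 button at (253,210). I'll shift 3 mm outward and push.

>>> {"method": "jog_arm", "body": {
  "plan": [1.5,0,-0.3,0,1.2,0,0,0,0.5,0,0,0,0.5,0,0,0,0.4,0,0,0,0.2,0,0,0,0.1,0,0,0,0.1,0,0,0,0,0,0,0,0,0,0,0]
}}

```text
time_s: 5.0
ee_pos: [585.3, 15.2, 104.2]
ee_rot: [121.3, 89.9, -43.8]
force: [-1.7, -1.8, 5.7]
gripper_width: 0.6
```

>>> {"method": "jog_arm", "body": {
  "plan": [0.1,0,0,0,0.1,0,0,0,0,0,0,0,0,0,0,0]
}}

```text
time_s: 5.33
ee_pos: [585.2, 15.0, 102.9]
ee_rot: [114.1, 89.9, -51.0]
force: [-4.1, -1.3, 10.2]
gripper_width: 0.6
```

>>> {"method": "jog_arm", "body": {
  "plan": [0.1,0,0,0,0.1,0,0,0,0,0,0,0,0,0,0,0]
}}

```text
time_s: 5.67
ee_pos: [585.2, 14.9, 101.7]
ee_rot: [116.5, 89.9, -48.6]
force: [-5.3, -3.3, 14.3]
gripper_width: 0.5
```

The tip reads 76.7 mm without a hard stop, so I'll look before pushing further.

```bash
python3 look.py scene pics/s4.png;python3 look.py wrist pics/w4.png; python3 - <<'E'
from h import *
a=cv2.imread('pics/s4.png')[190:290,230:370]; b=cv2.imread('pics/w4.png')[130:250,170:340]
cv2.imwrite('pics/j4.png',np.vstack([cv2.resize(a,(560,400-110)),cv2.resize(b,(560,300))]))
E
```

```text
5.6667 [585.2  14.9 101.7] [116.51  89.89 -48.58] [-5.34 -3.26 14.25] 0.48621365354893215
5.7167 [585.2  14.9 101.7] [116.79  89.89 -48.3 ] [-5.23 -3.47 15.62] 0.2948776577726841
```

View pics/j4.png

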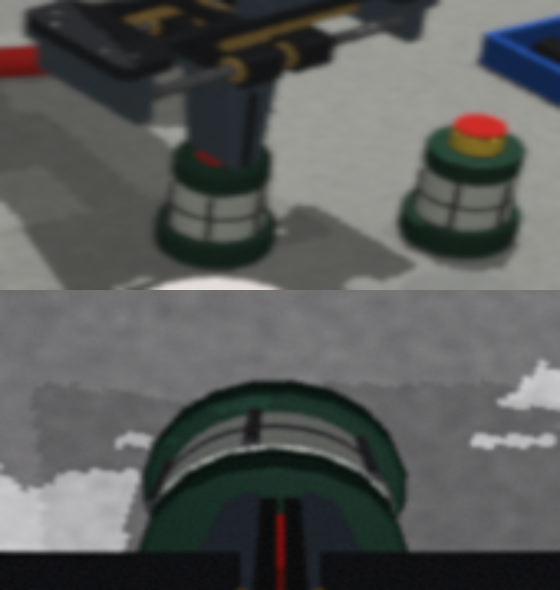

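>>> {"method": "jog_arm", "body": {
  "plan": [-1.5,0,0,0,-2.5,0,0,0,-3,0,0,0,-3,0,0,0,0,0,0,0,0,0,0,0]
}}

```text
time_s: 6.27
ee_pos: [586.5, 15.9, 201.3]
ee_rot: [169.3, 89.7, 4.2]
force: [0.3, 0.1, -0.7]
gripper_width: 0.7
```

```bash
python3 look.py scene pics/s5.png;python3 look.py wrist pics/w5.png; python3 - <<'E'
from h import *
a=cv2.imread('pics/s5.png')[205:285,230:370]
cv2.imwrite('pics/j5.png',cv2.resize(a,(700,400),interpolation=cv2.INTER_CUBIC))
E
```

```text
6.2667 [586.5  15.9 201.3] [169.35  89.68   4.23] [ 0.26  0.07 -0.66] 0.7326791491559396
6.3167 [585.4  15.8 199.5] [174.73  89.91   9.62] [-0.15  0.69 -0.42] 0.5981630380488678
```

View pics/j5.png

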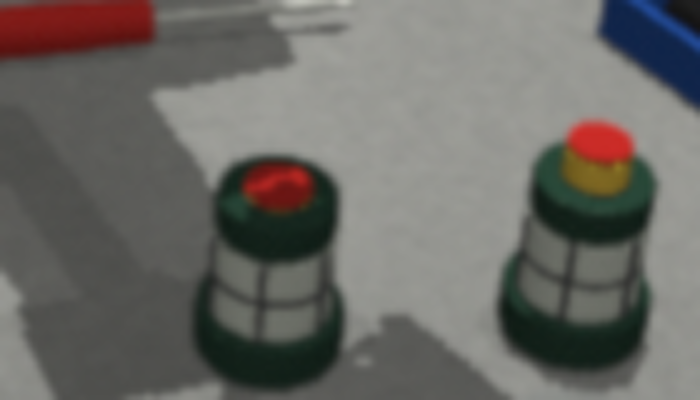

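View pics/w5.png

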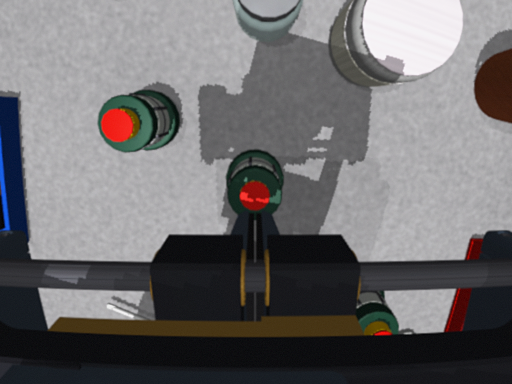

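L2's button stays down with its yellow side hidden, and the lantern is upright and in place. On to L1.

```bash
python3 look.py wrist pics/w6.png 616 135.2 145
```

```text
6.3667 [584.7  15.8 198.4] [-27.08  89.94 167.8 ] [-0.16 -0.47 -0.22] 0.7644178074541988
tool delta cm [  5.34 -10.73  -6.1 ]
```

>>> {"method": "jog_arm", "body": {
  "plan": [0,-2.1,-1.2,0,0,-2.2,-1.2,0,0,-2.2,-1.2,0,1,-2.2,-1.2,0,2.3,-2.0,-1.3,0,2.0,0,0,0,0,0,0,0,0,0,0,0,0,0,0,0]
}}

```text
time_s: 7.17
ee_pos: [616.8, 134.2, 146.4]
ee_rot: [65.6, 90.0, -99.6]
force: [0.6, 0.5, 1.0]
gripper_width: 0.4
```

```bash
python3 look.py wrist pics/w7.png 616 135.2 105
```

```text
7.1667 [616.8 134.2 146.4] [ 65.57  89.99 -99.58] [0.62 0.55 1.04] 0.39135531120448375
tool delta cm [ 4.14 -0.11  0.05]
```

View pics/w7.png

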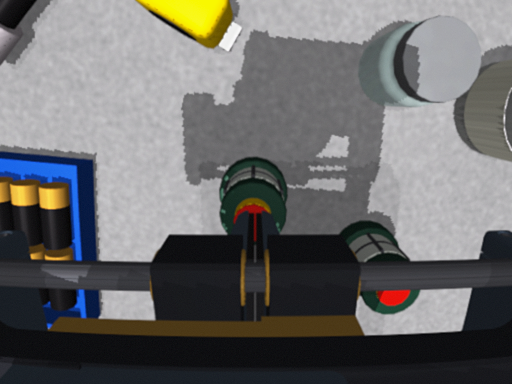

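The tool is centred over L1's button at (252,210), so I'll push.

>>> {"method": "jog_arm", "body": {
  "plan": [1.5,-0.1,0,0,1.1,0,0,0,0.5,0,0,0,0.5,0,0,0,0.4,0,0,0,0.2,0,0,0,0.1,0,0,0,0.1,0,0,0,0,0,0,0,0,0,0,0]
}}

```text
time_s: 8.05
ee_pos: [616.4, 135.2, 103.5]
ee_rot: [114.6, 89.9, -50.5]
force: [-1.8, -2.1, 7.9]
gripper_width: 0.6
```

>>> {"method": "jog_arm", "body": {
  "plan": [0.1,0,0,0,0.1,0,0,0,0,0,0,0,0,0,0,0]
}}

```text
time_s: 8.38
ee_pos: [616.4, 135.1, 102.4]
ee_rot: [129.8, 89.9, -35.3]
force: [-3.7, -2.5, 11.7]
gripper_width: 0.6
```

>>> {"method": "jog_arm", "body": {
  "plan": [0.1,0,0,0,0.1,0,0,0,0,0,0,0,0,0,0,0]
}}

```text
time_s: 8.72
ee_pos: [616.4, 135.1, 101.3]
ee_rot: [139.3, 89.9, -25.8]
force: [-4.7, -2.9, 16.8]
gripper_width: 0.6
```

>>> {"method": "jog_arm", "body": {
  "plan": [-1.5,0,0,0,-2.5,0,0,0,-3,0,0,0,-3,0,0,0,0,0,0,0,0,0,0,0]
}}

```text
time_s: 9.22
ee_pos: [617.5, 136.0, 200.3]
ee_rot: [178.7, 89.7, 13.5]
force: [-0.8, 0.4, -0.5]
gripper_width: 0.5
```

```bash
python3 look.py scene pics/s8.png; python3 look.py wrist pics/w8.png 478 -139.5 205;  python3 - <<'E'
from h import *
a=cv2.imread('pics/s8.png')[195:295,170:370]
cv2.imwrite('pics/j8.png',cv2.resize(a,(800,400),interpolation=cv2.INTER_CUBIC))
E
```

```text
9.2167 [617.5 136.  200.3] [178.66  89.7   13.55] [-0.79  0.41 -0.54] 0.4805012552398305
9.2667 [616.4 135.8 198.4] [-175.1    89.94   19.79] [-0.87  0.38 -0.97] 0.5102015709642714
tool delta cm [-0.68 23.05 20.45]
```

View pics/j8.png

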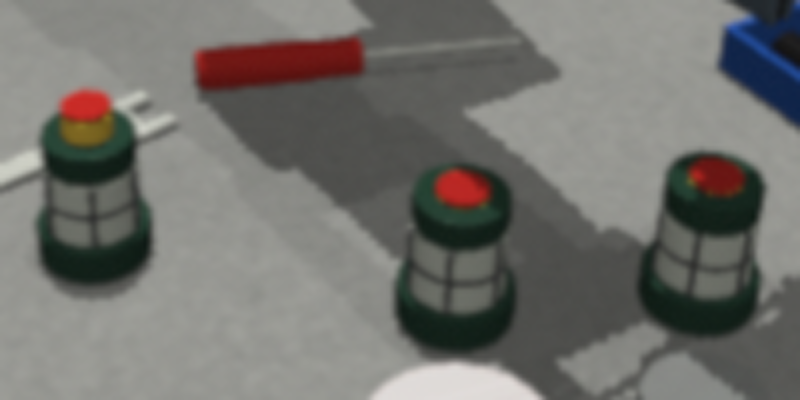

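L1 and L2 both show red only, with no yellow, and are upright. L3 has sprung back up. I'll open the gripper and move above L3.

>>> {"method": "jog_arm", "body": {
  "plan": [0,2.3,2,0,0,2.3,2,0,0,2.3,2,0,0,2.3,2,0,0,2.3,2,0,0,2.3,2,0,0,2.3,2,0,0,2.3,2,0,0,2.3,2,0,0,2.3,2.4,0,0,0,0,0,0,0,0,0],
  "claw": 9.1
}}

```text
time_s: 10.32
ee_pos: [476.9, -139.8, 196.9]
ee_rot: [-38.6, 89.8, 156.1]
force: [0.4, -0.9, -0.6]
gripper_width: 77.0
```

>>> {"method": "jog_arm", "body": {
  "plan": [2,0,0,0,1.5,0,0,0,1,0,0,0,0,0,0,0,0,0,0,0]
}}

```text
time_s: 10.73
ee_pos: [478.4, -138.2, 152.5]
ee_rot: [-37.1, 89.9, 157.8]
force: [0.3, -0.7, 0.4]
gripper_width: 90.9
```

```bash
python3 look.py wrist pics/w9.png 478 -139.5 54
```

```text
10.7333 [ 478.4 -138.2  152.5] [-37.12  89.9  157.82] [ 0.3  -0.72  0.42] 90.92194146223537
tool delta cm [9.85 0.12 0.06]
```

View pics/w9.png

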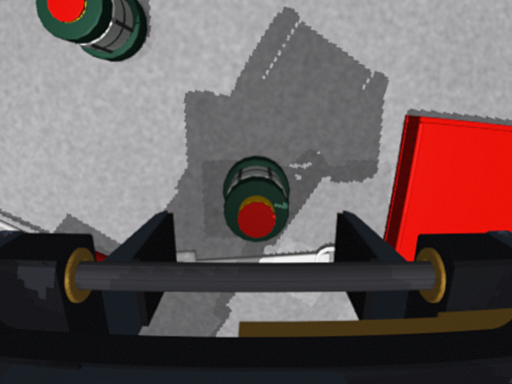

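The lantern sits centred between the open jaws, with its button at (257,220). I'll descend 9.8 cm and grip.

>>> {"method": "jog_arm", "body": {
  "plan": [2.5,0.1,0,0,2.5,0,0,0,2,0,0,0,1.5,0,0,0,1,0,0,0,0.3,0,0,0,0,0,0,0,0,0,0,0]
}}

```text
time_s: 11.45
ee_pos: [479.4, -140.2, 56.1]
ee_rot: [145.7, 89.9, -19.4]
force: [-0.2, 0.1, -0.4]
gripper_width: 90.9
```

>>> {"method": "jog_arm", "body": {
  "plan": [0,0,0,0,0,0,0,0,0,0,0,0,0,0,0,0,0,0,0,0,0,0,0,0,0,0,0,0,0,0,0,0,0,0,0,0,0,0,0,0],
  "claw": 4,
  "newtons": 20
}}

```text
time_s: 12.28
ee_pos: [478.5, -139.9, 55.3]
ee_rot: [-39.4, 90.0, 155.5]
force: [-0.2, 0.7, 3.0]
gripper_width: 47.7
```

>>> {"method": "jog_arm", "body": {
  "plan": [-0.8,0,0,0,-1.5,0,0,0,-2,0,0,0,-2,0,0,0,-1.5,0,0,0,-0.8,0,0,0,0,0,0,0,0,0,0,0]
}}

```text
time_s: 12.95
ee_pos: [478.3, -139.9, 141.1]
ee_rot: [22.2, 90.0, -143.0]
force: [-1.5, 0.2, -1.9]
gripper_width: 47.6
```

```bash
python3 look.py wrist pics/w10.png 510 -351.3 140; python3 look.py scene pics/s10.png
```

```text
12.95 [ 478.3 -139.9  141.1] [  22.16   89.99 -142.95] [-1.51  0.22 -1.9 ] 47.57943941260545
tool delta cm [ 0.11 21.24  2.36]
13.0 [ 477.9 -139.8  140.4] [-28.08  89.91 166.81] [ 1.13 -0.21 -2.2 ] 47.47169990472518
```

View pics/s10.png

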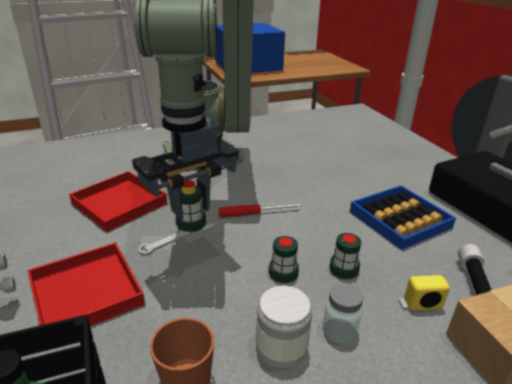

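View pics/w10.png

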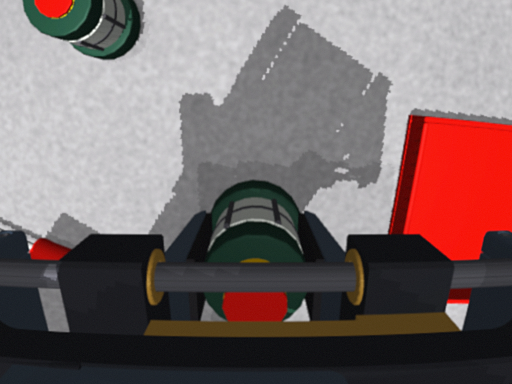

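The lantern is held and upright. I'll carry it to the tray.

>>> {"method": "jog_arm", "body": {
  "plan": [0,1.2,0.2,0,0,2.2,0.2,0,0,2.4,0.3,0,0,2.4,0.3,0,0,2.4,0.3,0,0,2.4,0.3,0,0,2.4,0.3,0,0,2.4,0.3,0,0,2.2,0.2,0,0,1.2,0,0,0,0,0,0,0,0,0,0]
}}

```text
time_s: 14.05
ee_pos: [509.2, -351.0, 140.2]
ee_rot: [-60.3, 89.9, 134.6]
force: [-0.1, -0.6, -2.5]
gripper_width: 47.5
```

```bash
python3 look.py top pics/t11.png 510 -351.3 62; python3 look.py wrist pics/w11.png
```

```text
14.05 [ 509.2 -351.   140.2] [-60.26  89.86 134.57] [-0.06 -0.64 -2.49] 47.47335750308499
tool delta cm [ 7.82  0.07 -0.07]
14.1 [ 509.2 -350.2  140.4] [-61.04  89.86 133.83] [-0.85  0.33 -2.36] 47.41920371976331
```

View pics/w11.png

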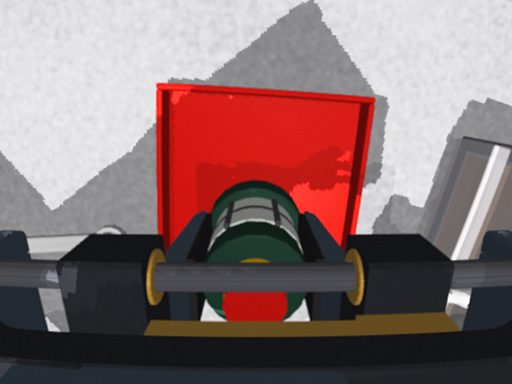

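View pics/t11.png

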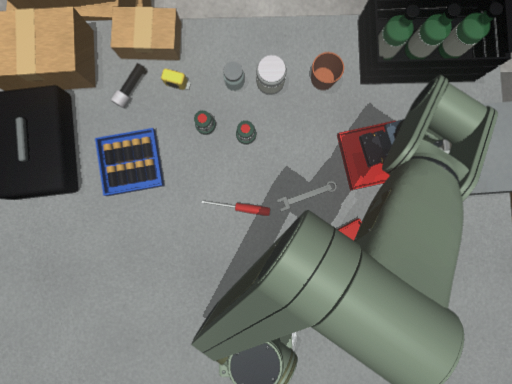

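The tool is over the tray centre and the button stays up. I'll lower it.

>>> {"method": "jog_arm", "body": {
  "plan": [1.5,0,0,0,2,0,0,0,2,0,0,0,1.2,0,0,0,0.7,0,0,0,0.2,0,0,0,0.1,0,0,0,0.1,0,0,0,0,0,0,0,0,0,0,0]
}}

```text
time_s: 14.98
ee_pos: [510.2, -351.3, 64.1]
ee_rot: [128.8, 89.9, -36.3]
force: [0.0, -0.4, -2.5]
gripper_width: 47.3
```

>>> {"method": "jog_arm", "body": {
  "plan": [0.1,0,0,0,0.1,0,0,0,0.1,0,0,0,0,0,0,0,0,0,0,0]
}}

```text
time_s: 15.4
ee_pos: [509.9, -351.2, 60.3]
ee_rot: [118.5, 90.0, -46.7]
force: [1.2, -0.0, -0.4]
gripper_width: 47.6
```

>>> {"method": "jog_arm", "body": {
  "plan": [0.1,0,0,0,0,0,0,0,0,0,0,0]
}}

```text
time_s: 15.65
ee_pos: [509.9, -351.2, 60.3]
ee_rot: [122.3, 90.0, -42.8]
force: [-1.8, 0.4, 5.1]
gripper_width: 47.9
```

The lantern is on the floor: force turned positive at the expected 60.3 mm height. I'll open and rise.

>>> {"method": "jog_arm", "body": {
  "plan": [0,0,0,0,0,0,0,0,0,0,0,0,0,0,0,0,0,0,0,0,0,0,0,0,0,0,0,0,0,0,0,0,0,0,0,0,0,0,0,0],
  "claw": 8.5
}}

```text
time_s: 16.48
ee_pos: [509.8, -351.0, 59.2]
ee_rot: [76.4, 90.0, -88.7]
force: [-0.4, -0.3, -0.2]
gripper_width: 84.7
```

>>> {"method": "jog_arm", "body": {
  "plan": [-0.5,0,0,0,-1,0,0,0,-2,0,0,0,-2.5,0,0,0,-3,0,0,0,-3,0,0,0,-3,0,0,0,-2,0,0,0,-1,0,0,0,0,0,0,0,0,0,0,0]
}}

```text
time_s: 17.4
ee_pos: [509.5, -350.8, 239.1]
ee_rot: [-0.7, 90.0, -165.8]
force: [0.0, -0.4, -0.6]
gripper_width: 85.1
```

```bash
python3 look.py scene pics/s12.png; python3 look.py wrist pics/w12.png;python3 - <<'E'
from h import *
s=cv2.imread('pics/s12.png')
cv2.imwrite('pics/j12.png',np.vstack([cv2.resize(s[210:320,20:170],(600,300),interpolation=2)[:, :],cv2.resize(s[215:290,220:370],(600,300),interpolation=2)]))
E
```

```text
17.4 [ 509.5 -350.8  239.1] [  -0.67   90.   -165.78] [ 0.03 -0.4  -0.58] 85.13671035493755
17.45 [ 509.1 -350.6  238. ] [-48.07  89.86 146.82] [ 0.22 -0.74 -0.69] 85.01053944199043
```

View pics/j12.png

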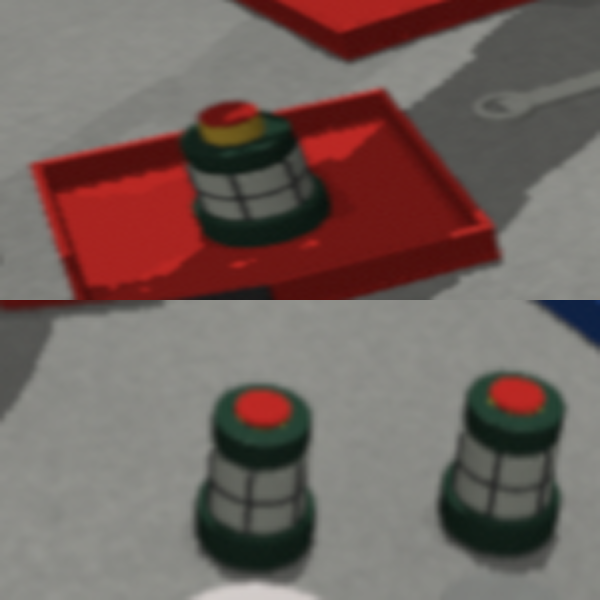

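View pics/w12.png

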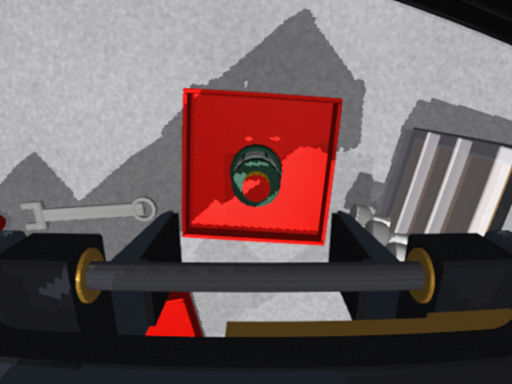

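The lantern stands in the tray with its button up, and both sound buttons are flush. Next is a numerical check of the heights and positions.

```bash
python3 - <<'E'
from h import *
for n,uv in (('L2',(285.4,241.5)),('L1',(349.1,238.6)),('L3',(77.1,250.7))):
    for z in (80,84,92,97): print(n,z,at('scene',*uv,z))
st=env.state(); print('wrist L3 button z97',at('wrist',256,183,97,st))
im=env.grab_frame('top'); crop(im,180,95,250,110,3,'pics/t13.png')
E
```

```text
L2 80 [585.6  16.2  80. ]
L2 84 [590.2  13.9  84. ]
L2 92 [599.5   9.2  92. ]
L2 97 [605.2   6.2  97. ]
L1 80 [618.1 135.1  80. ]
L1 84 [622.5 131.8  84. ]
L1 92 [631.2 125.1  92. ]
L1 97 [636.6 120.9  97. ]
L3 80 [ 485.6 -352.2   80. ]
L3 84 [ 491.  -351.5   84. ]
L3 92 [ 501.9 -350.2   92. ]
L3 97 [ 508.7 -349.3   97. ]
wrist L3 button z97 [ 514.1 -349.2   97. ]
```

View pics/t13.png

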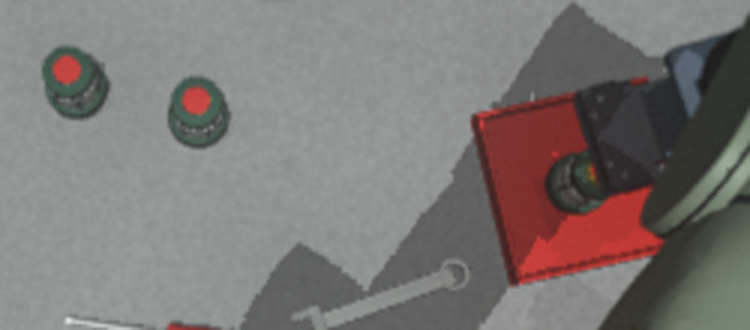

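All positions agree: both sound buttons sit at a height of 80 mm at their original spots, and the faulty one's button is up at 97 mm, near the tray centre. I'm handing in.

```bash
python3 -c "
from workcell import env
print(env.job_done()); print(env.state()['time_s'])"
```

```text
the job is handed in; nothing more can be done
None
the job is handed in; nothing more can be done
```

I pushed all three lantern buttons down. The lantern that started at (478, -140) sprang back up, so it is the faulty one. It now stands upright in the right-hand red tray, about 5 mm or less from the tray's centre, with its button up. The job was handed in at about 17.5 s; no verdict is reported.

- **Sound lanterns:** the ones at (585, 15) and (616, 135) stayed clicked. The camera check puts their button tops at about 80 mm (fully down), within about 2 mm of where they began. Both look upright.
- **Gripper:** the arm was clear of everything, about 240 mm up with the fingers open.
- **Readings that disagreed:** on the two sound lanterns the fingertips read 76 to 77 mm at the end of the push, below the stated 80 mm stop. Forces there rose gently to about 14–17 N, and the pictures afterwards show nothing wrong. The two camera estimates of the placed lantern differ by 5 mm in x, well inside the 55 mm allowed.

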